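Make up two dissolution-test kits

ROBOT

A 6-joint arm with a two-finger parallel gripper is mounted at the origin on the work surface. World frame = base frame: x ahead of the robot, y to its left, z up, the work surface at z = 0. Lengths are in m, angles in rad, forces in N, time in s.
With the tool pointing down it reaches from about 0.275 to 0.975 m from the base axis. Payload 8.4 kg.
Tool frame: the origin (TCP) lies midway between the tips of the shut fingers; the grasp point (between the pads) lies 19 mm behind it; z points along the fingers, y is the direction in which the jaws open and shut (so a half turn about z gives the same grasp; the last joint's range is limited). The gripper opens to 92 mm and grips with 3 to 60 N. Pads are 20 mm wide; open, the fingers measure 128 mm over their backs; the gripper's body (75 mm by 189 mm) begins 69 mm behind the grasp point.
Start: joints at [1.25, 0.353, 1.633, -0, 1.155, -0.002], TCP at [0.196, 0.594, 0.215] pointing down, gripper open.
Joint ranges: [-2.63, 2.63], [-0.92, 2.1], [0.06, 2.66], [-1.3, 4.44], [0, 2.69], [-3.02, 3.02]. Speed limits (rad/s): [2.22, 2.22, 2.79, 3.14, 3.14, 3.14].

INTERFACE

Orientations are given as a unit quaternion [w, x, y, z].
In Python, from station import telemetry, vision, robot gives the robot as it stands.
- The arm moves only by the tool step_arm, never from a script. Its argument "moves" is a list of rows, each a list of 3 entries, a list of its own where there are three numbers: the opening in per cent of the stroke, from 0 (shut) to 100 (fully open), then the shift along the tool's x, y, z as a fraction of full scale, then the turn, a rotation vector about the tool's x, y, z as a fraction of full scale. In form: [[gripper, [x, y, z], [rx, ry, rz]], ...]. A call has exactly 5 rows; each row is the pose to reach, as a shift and turn from the pose commanded when the call began, along the tool's axes at that moment, turning the shorter way round; what a row does not reach only later rows make up. Full scale, the value 1, is 0.6 m for a shift and pi rad for a turn. A row lasts 1/10 s, in which the tool goes at most 50 mm and 8.59 degrees, less where a joint would pass 70% of its speed; a pose out of reach is approached as far as the arm can. A call with a number of a shift or a turn outside -1 to 1 is refused whole. A call with a gripper value outside its range is refused whole. The fingers move at their own pace and stop on an object; "force" is the grip in N (left out, the last holds). Time passes only in rows, so rows that repeat a pose let the fingers close, or fill a call up. It gives the time, the measured TCP pose, the force and the opening at its end, in the units of the state.
- telemetry.observe(): the state, without advancing time (a new reading comes with each control period).
- vision.get_image(name): name is "scene" or "top"; returns (picture, depth): 400x640x3 uint8, blue, green, red; 400x640 float32, m along the optical axis (not along the pixel's ray), 0 where there is no reading.
- vision.calibration(name): a dict with "fx", "fy", "cx", "cy" (pixels), "R" (3x3) and "t" (3): a world point X has camera coordinates R X + t. Camera axes: x right, y down, z forward; pixel columns grow to the right and rows downward; lengths in m; the calibration is good to about 2 mm. A picture is of the moment at which its call begins. calibration takes no time and is no camera call.
- robot.sign_off(): hands the job in, once; it reports no verdict.
The state is a dict: "t": time; "joint_positions": joint angles; "qvel": joint speeds; "tau": joint torques, N m; "position": TCP position; "tool_rot": TCP orientation; "wrist_force": force on the tool from outside, world axes, zero at the start; "moment": the same for the moment, N m; "opening": finger opening in m.
Only numpy, scipy, OpenCV 4.12 (cv2) and the standard library are available. Lean on these libraries where they do the work, as an engineer would, in place of code of your own. Each camera call takes 0.05 s, during which the arm holds its last target. There are 200 camera calls.

TASK

Make up the kits for today's two dissolution runs from the parts on the dark mat. The paddle run has the long three-compartment tray: stand the slim bottle in its narrow compartment, lay the paddle flat in the wide middle one and lay the syringe down in the remaining one; the basket run has the short two-compartment tray: stand the mesh basket in its narrow compartment and the squat jar in the square one. Every part must end down on the compartment floor, with the bottle, jar and basket kept upright all the way, and the beaker, timer and spanner are left where they are.

Things in the scene. Friction and masses are not known exactly. Their poses are not given: they have to be found in the camera images.
- paddle_tray: Long white tray, fixed, 260 (its x) x 148 (y) x 11 mm high; origin: centre of underside, z up, x within 0.25 rad of world x. Floor 3 mm thick; 4 mm walls stand 8 mm above it; 6 mm lip outside. Three compartments in a row along x, each 140 mm in y, centred on y = 0: narrow, 60 mm wide, centre x = -96 mm; wide middle, 104 mm, centre x = -10; the remaining one, 80 mm, centre x = +86.
- basket_tray: Short white tray, fixed, 150 (its x) x 96 (y) x 11 mm high; origin: centre of underside, z up, x within 0.25 rad of world x. Floor 3 mm thick; 4 mm walls stand 8 mm above it; 6 mm lip outside. Two compartments in a row along x, each 88 mm in y, centred on y = 0: narrow, 50 mm wide, centre x = -46 mm; square, 88 mm, centre x = +27 mm.
- paddle: Steel stirring paddle, 90 g, flat on the 2 mm dark mat: blade across the end of a short shaft. x along the shaft, z up; origin on the underside, near the centre of mass. Blade 75 wide, 4 thick at x = -42 to -23 mm; 12 mm hexagon hub to -13; round 10 mm shaft, -13 to +28 (grip here, across y); dark 12 mm hexagon coupling to +48. Shaft axis 6 mm above the underside.
- syringe: Clear plastic 20 ml syringe, 30 g, plunger pushed in, lying on the mat; 118 mm long along its x (nozzle tip at +59, thumb disc at -59). z up; origin on the underside at mid-length. Barrel 22 mm in diameter, x = -38 to +46, axis 11 mm above the underside (grip here, across y); finger flange 36 wide, 22 mm high at x = -40.
- slim_bottle: Slim amber glass bottle, narrow white cap, closed, upright on the mat. Body 32 mm in diameter up to 36 mm height, cap 23 mm in diameter from 42 to the top at 56 mm; 40 to 85 g. Origin: centre of the underside; z up.
- squat_jar: Squat amber glass jar, full-width white screw cap, closed, upright on the mat: 58 mm in diameter all the way up, 42 mm high, cap from 28 mm up; 80 to 170 g. Origin: centre of the underside; z up. Gripped with the fingertips 12 mm or more above its underside, the fingers clear the tray walls.
- basket: Steel mesh dissolution basket, 25 g, rigid, a small upright cylinder open at the top, 25 mm in diameter, 37 mm high, on the mat. Origin: centre of the underside; z up.
- beaker: Bystander: small empty glass beaker, 44 mm in diameter, 58 mm high, beyond the mat. Origin: centre of the underside.
- timer: Bystander: white bench timer 70 x 70 x 18 mm with a small display and three keys. Origin: centre of the underside.
- spanner: Bystander: steel spanner, 130 mm long, lying flat. Origin: under its middle.
Mind the look-alikes: they are no part of the job. Of the things that look like the basket, take the one that is farthest to the robot's right at the start.

How it is judged:
At the end, for the whole second after the job is handed in: All at rest on their compartment floors (within 4 mm), upright to 0.12 rad, paddle and syringe flat to 0.2 rad, same side up. Offset from compartment centre (tray x/y, mm) at most: bottle 18/58, paddle 24/40, syringe 26/22, basket 16/36, jar 19/19 (x of slim_bottle in the frame of paddle_tray between -0.114 and -0.078 m and y of slim_bottle in the frame of paddle_tray between -0.058 and 0.058 m and z of slim_bottle in the frame of paddle_tray between -0.002 and 0.007 m and linear speed of each of slim_bottle, paddle, syringe, basket, squat_jar below 0.02 m/s and angular speed of each of slim_bottle, paddle, syringe, basket, squat_jar below 0.3 rad/s and angle between each of slim_bottle, basket, squat_jar's own z axis and vertical below 0.12 rad and x of paddle in the frame of paddle_tray between -0.034 and 0.014 m and y of paddle in the frame of paddle_tray between -0.04 and 0.04 m and z of paddle in the frame of paddle_tray between -0.002 and 0.007 m and angle between each of paddle, syringe's own z axis and vertical below 0.2 rad and x of syringe in the frame of paddle_tray between 0.06 and 0.112 m and y of syringe in the frame of paddle_tray between -0.022 and 0.022 m and z of syringe in the frame of paddle_tray between -0.002 and 0.007 m and x of basket in the frame of basket_tray between -0.062 and -0.03 m and y of basket in the frame of basket_tray between -0.036 and 0.036 m and z of basket in the frame of basket_tray between -0.002 and 0.007 m and x of squat_jar in the frame of basket_tray between 0.008 and 0.046 m and y of squat_jar in the frame of basket_tray between -0.019 and 0.019 m and z of squat_jar in the frame of basket_tray between -0.002 and 0.007 m); the robot touches nothing.
It fails at once if the beaker is shifted by more than 20 mm (distance of beaker from where it was at the start of the episode above 0.02 m).
It fails at once if the timer is shifted by more than 20 mm (distance of timer from where it was at the start of the episode above 0.02 m).
It fails at once if the spanner is shifted by more than 20 mm (distance of spanner from where it was at the start of the episode above 0.02 m).
It fails at once if the bottle, jar or basket is tipped by more than 0.6 rad (angle between any of slim_bottle, squat_jar, basket's own z axis and vertical above 0.6 rad).
It also fails if it takes over 128 s, if anything falls off the work surface, if the arm or the gripper's body presses on something with over 40 N, if the wrist force passes 120 N, or if a joint passes its speed limit or range.

## Working session

There is one attempt and no reset: what is moved stays moved. The work goes in short steps, Python scripts to look and compute and a tool call to move; the robot and the scene stay as the last step left them, time stands still between calls to the robot, and variables do not carry over. Pictures are saved under pics/ and viewed, about 12 in all and at most 16, crops included, and the job is handed in when it is done.

Besides the shell and the picture viewer there is one more tool, called after "Call:" as name([rows], argument=value, ...), one row to a line, values as JSON. step_arm: Moves the arm, as the interface text tells. Shift numbers are shares of 0.6 m and turn numbers shares of pi rad, none past 1 either way. Its arguments: {"type":"object","properties":{"moves":{"type":"array","items":{"type":"array"}},"force":{"type":"number"}},"required":["moves"]}

```bash
mkdir -p pics; ls; python3 - <<'E'
from station import telemetry, vision, robot
import cv2, numpy as np
s=telemetry.observe(); print(s)
for n in("top","scene"):
    im,d=vision.get_image(n); np.savez(f"{n}0.npz",im=im,d=d); cv2.imwrite(f"pics/{n}0.png",im)
    c=vision.calibration(n); print(n,c)
E
```

```text
pics
{'t': 0.0, 'joint_positions': array([ 1.24958208e+00,  3.53615156e-01,  1.63411846e+00, -2.11830580e-05,
        1.15521114e+00, -2.40911354e-03]), 'qvel': array([-0.00197715, -0.00078069, -0.00149735, -0.00019362, -0.00065097,
       -0.00054405]), 'tau': array([ 1.32025300e-03, -5.93854201e+01, -3.34205782e+01,  7.00260163e-02,
        2.36239505e-02, -1.70466342e-04]), 'position': array([0.19575203, 0.59303662, 0.21389101]), 'tool_rot': array([-9.93558345e-05,  1.58724111e-01,  9.87322743e-01, -6.68781521e-04]), 'wrist_force': array([ 0.13585054, -0.24810381,  0.3935871 ]), 'moment': array([ 0.01459458, -0.00053089,  0.0204573 ]), 'opening': 0.09191895839720439}
top {'fx': 411.44568593709266, 'fy': 411.44568593709266, 'cx': 314.507503905021, 'cy': 202.78176310840962, 'R': array([[ 0.02423112, -0.99962504, -0.01275261],
       [-0.9972559 , -0.02327714, -0.07027689],
       [ 0.0699537 ,  0.0144205 , -0.997446  ]]), 't': array([-0.00376753,  0.64653064,  1.10578538])}
scene {'fx': 498.1331077087007, 'fy': 498.1331077087007, 'cx': 317.7201436004744, 'cy': 200.5292259583385, 'R': array([[ 0.01443146,  0.99987146, -0.00698552],
       [ 0.7571051 , -0.01549044, -0.65310941],
       [-0.65313367,  0.00413655, -0.75723134]]), 't': array([-0.00768236, -0.45961368,  1.51157774])}
```

View pics/top0.png

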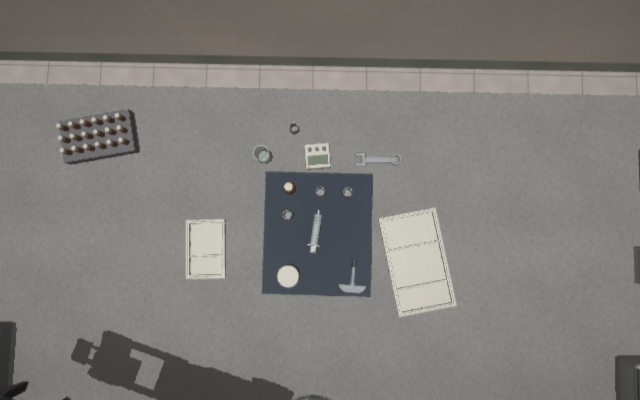

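View pics/scene0.png

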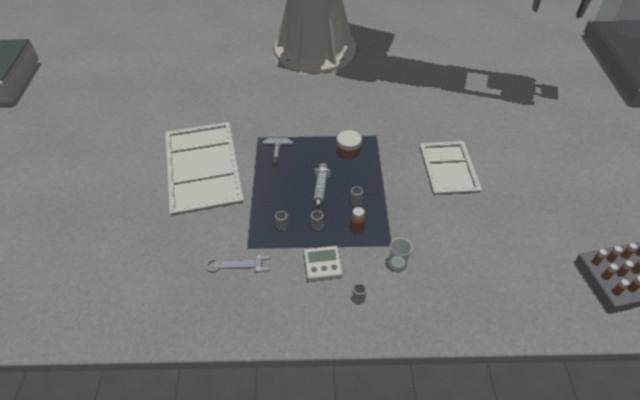

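```bash
cat > h.py <<'E'
from station import telemetry, vision, robot
import cv2, numpy as np
from scipy.spatial.transform import Rotation as Ro
def cast(n,px,z):
    c=vision.calibration(n); px=np.atleast_2d(np.float64(px))
    r=np.c_[(px[:,0]-c["cx"])/c["fx"],(px[:,1]-c["cy"])/c["fy"],np.ones(len(px))]@c["R"]
    o=-c["R"].T@c["t"]; return o+r*((z-o[2])/r[:,2])[:,None]
def cloud(n,d):
    c=vision.calibration(n); v,u=np.mgrid[:400,:640]
    p=np.stack([(u-c["cx"])/c["fx"]*d,(v-c["cy"])/c["fy"]*d,d],-1)-c["t"]
    return p@c["R"]
E
python3 - <<'E'
from h import *
for n,(x0,y0,x1,y1) in {"top":(180,110,460,320),"scene":(150,115,490,310)}.items():
    f=np.load(n+"0.npz"); im,d=f["im"],f["d"]; P=cloud(n,d)
    k=2.8 if n=="top" else 2.3
    cv2.imwrite(f"pics/{n}c.png",cv2.resize(im[y0:y1,x0:x1],None,fx=k,fy=k,interpolation=cv2.INTER_CUBIC))
    hsv=cv2.cvtColor(im,cv2.COLOR_BGR2HSV)
    W=((im.min(2)>150)&((P[...,2]<0.08))).astype(np.uint8)
    print(n,"WHITE")
    for c in cv2.findContours(W,cv2.RETR_EXTERNAL,cv2.CHAIN_APPROX_NONE)[0]:
        if cv2.contourArea(c)<60: continue
        q=cast(n,c[:,0],0.008)[:,:2]; r=cv2.minAreaRect(np.float32(q)); print(np.mean(c[:,0],0).round(),np.round(r[0],4),np.round(r[1],4),round(r[2],1))
    # mat
    M=((hsv[...,2]<75)&(im[...,0].astype(int)-im[...,2]>8)).astype(np.uint8)
    cs=[c for c in cv2.findContours(M,cv2.RETR_EXTERNAL,cv2.CHAIN_APPROX_NONE)[0]]
    c=max(cs,key=cv2.contourArea); hull=np.zeros_like(M); cv2.fillPoly(hull,[cv2.convexHull(c)],1)
    print("mat",np.round(cv2.minAreaRect(np.float32(cast(n,c[:,0],.002)[:,:2])),3) if 0 else cv2.minAreaRect(np.float32(cast(n,c[:,0],.002)[:,:2])))
    O=(hull&~M&1); k_,lab,st,ce=cv2.connectedComponentsWithStats(O)
    for i in range(1,k_):
        if st[i,4]<15: continue
        z=P[...,2][lab==i]; zz=np.percentile(z,95); q=cast(n,np.argwhere(lab==i)[:,::-1],zz)[:,:2]
        print(st[i],ce[i].round(1),"z50/95",np.percentile(z,[50,95]).round(4),"castc",q.mean(0).round(4),"rect",[np.round(a,3) for a in cv2.minAreaRect(np.float32(q))])
E
```

```text
top WHITE
[352. 288.] [ 0.4203 -0.0963] [0.0243 0.0656] 1.5
[287. 276.] [0.4442 0.0811] [0.0544 0.0577] 1.4
[205. 249.] [0.5139 0.3133] [0.1636 0.1088] 2.3
[315. 231.] [0.5702 0.0073] [0.0221 0.1144] 77.3
[417. 262.] [ 0.4933 -0.2727] [0.275  0.1622] 12.5
[373. 159.] [ 0.7739 -0.1556] [0.0339 0.1088] 1.0
[317. 155.] [0.7816 0.0082] [0.0682 0.0682] 6.4
[546.  85.] [ 0.9957 -0.633 ] [0.0921 0.0484] 89.3
[488.  85.] [ 0.9957 -0.4747] [0.0799 0.0475] 87.2
[446.  82.] [ 0.9955 -0.3526] [0.1437 0.052 ] 89.9
[395.  82.] [ 0.9962 -0.2018] [0.1422 0.0487] 89.4
[339.  80.] [ 0.9967 -0.0505] [0.0494 0.1447] 1.1
[286.  79.] [0.997  0.1019] [0.1449 0.0494] 89.1
[233.  78.] [0.997  0.2532] [0.1454 0.0493] 89.2
[182.  77.] [0.9967 0.4043] [0.1419 0.0478] 89.5
[128.  77.] [0.9971 0.557 ] [0.1419 0.0488] 89.4
[340.  68.] [ 1.0317 -0.0499] [0.1449 0.0064] 89.8
mat ((0.4607737064361572, 0.05023520439863205), (0.0, 0.0), 0.0)
scene WHITE
[322. 262.] [0.7746 0.0065] [0.0676 0.0674] 6.0
[450. 166.] [0.5093 0.3109] [0.1632 0.1093] 3.0
[349. 137.] [0.4081 0.0786] [0.0574 0.0553] 88.7
[201. 167.] [ 0.4903 -0
[... 1148 characters left out ...]
34 -0.0626] rect [array([ 0.622, -0.066]), array([0.314, 0.128]), np.float64(15.452)]
[303 152  10  13  41] [308.3 158.7] z50/95 [0.0023 0.004 ] castc [ 0.4771 -0.0218] rect [array([ 0.475, -0.021]), array([0.021, 0.039]), np.float64(79.299)]
[312 162  20  45 548] [320.5 181.7] z50/95 [0.019  0.0252] castc [0.5724 0.006 ] rect [array([0.577, 0.009]), array([0.134, 0.043]), np.float64(0.838)]
[354 163   6   8  17] [356.5 166.2] z50/95 [0.0025 0.0055] castc [0.5067 0.0921] rect [array([0.508, 0.092]), array([0.012, 0.024]), np.float64(86.451)]
[352 176  10   8  18] [356.8 179.6] z50/95 [0.0028 0.0053] castc [0.5496 0.09  ] rect [array([0.549, 0.091]), array([0.025, 0.013]), np.float64(27.273)]
```

View pics/topc.png

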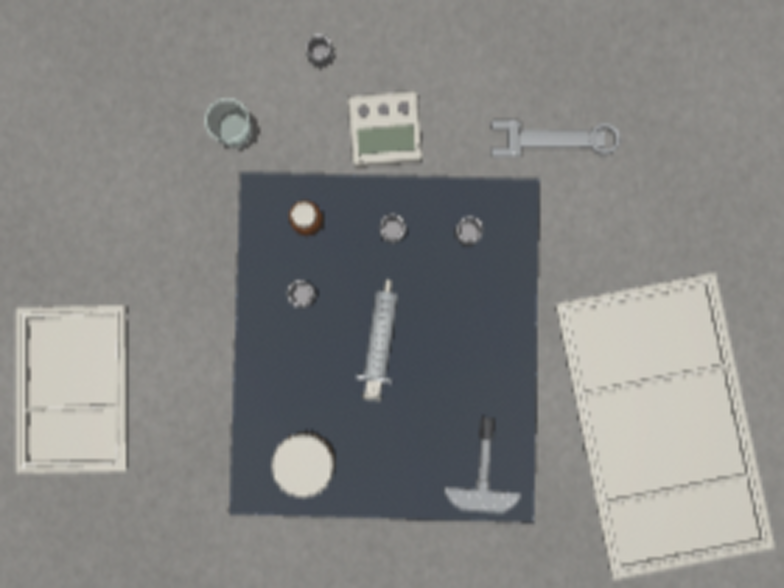

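View pics/scenec.png

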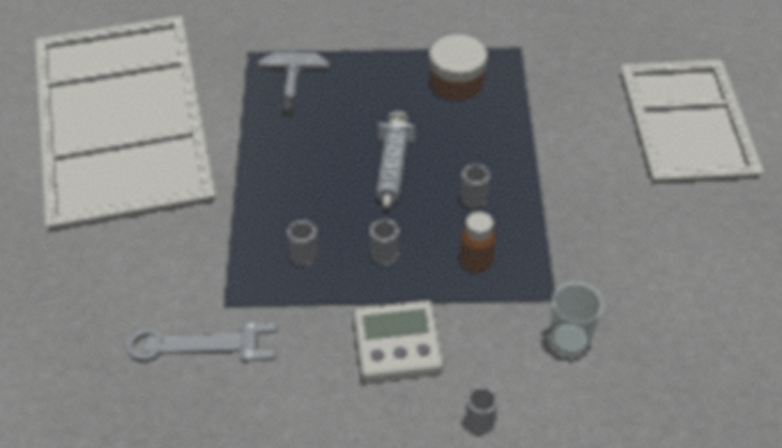

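```bash
python3 - <<'E'
from h import *
def T(u,v,z,n="top"):
    k,x0,y0=(2.8,180,110) if n=="top" else (2.3,150,115)
    return cast(n,[(u+.5)/k-.5+x0,(v+.5)/k-.5+y0],z)[0,:2].round(4)
S=lambda u,v,z:T(u,v,z,"scene")
for nm,a,b,z in [("jar",(303,465),(458,57),.044),("bottle",(304,215),(480,222),.058),("basket",(469,229),(302,230),.039),("nbr",(393,228),(384,230),.039),("syr nozzle",(389,281),(386,204),.013),("syr thumb",(372,398),(399,116),.013),
 ("paddle tip",(488,417),(288,106),.008),("blade L",(445,491),(328,62),.006),("blade R",(520,493),(259,62),.006)]:
    print(nm,T(*a,z),S(*b,z))
# caps by mask (both views)
for n in("top","scene"):
    im=np.load(n+"0.npz")["im"]; m=(im.min(2)>(120)).astype(np.uint8)
    for nm,(u,v),r,z in [("jar",(288,276) if n=="top" else (349,139),16,.044),("bottle",(288.5,187) if n=="top" else (358.5,211.5),7,.058)]:
        w=np.zeros_like(m); cv2.circle(w,(int(u),int(v)),r,1,-1)
        mm=m&w; p=np.argwhere(mm)[:,::-1]; q=cast(n,p,z)[:,:2]; print(n,nm,len(p),q.mean(0).round(4),np.ptp(q,0).round(3))
# heights via depth, tilted objects in top view: syringe axis by PCA
d=np.load("top0.npz")["d"];P=cloud("top",d)
m=(P[...,2]>.009)&(np.abs(P[...,0]-.57)<.075)&(np.abs(P[...,1]-.008)<.035)
q=P[m]; c,w,_=cv2.PCACompute2(np.float32(q[:,:2]),None)[:3] if 0 else (q.mean(0),np.linalg.svd(q[:,:2]-q[:,:2].mean(0),full_matrices=0)[2][0],0)
t=(q[:,:2]-c[:2])@w; print("syr",c,w,np.degrees(np.arctan2(w[1],w[0])),t.min(),t.max(),q[:,2].max())
for nm,c0 in [("basket",(.69,-.07)),("jar",(.43,.08)),("bottle",(.69,.08))]:
    m=(P[...,2]>.025)&(np.hypot(P[...,0]-c0[0],P[...,1]-c0[1])<.04); q=P[m]; print(nm,m.sum(),((q.max(0)+q.min(0))/2).round(4),q[:,2].max().round(4))
E
```

```text
jar [0.4488 0.0774] [0.4554 0.0752]
bottle [0.6859 0.0822] [0.6877 0.0814]
basket [ 0.678  -0.0763] [ 0.6782 -0.0784]
nbr [ 0.6773 -0.0028] [ 0.6797 -0.004 ]
syr nozzle [ 6.273e-01 -1.000e-04] [ 0.6266 -0.0017]
syr thumb [0.5122 0.0139] [0.5089 0.0133]
paddle tip [ 0.4962 -0.1004] [ 0.4869 -0.1013]
blade L [ 0.423  -0.0597] [ 0.4185 -0.0612]
blade R [ 0.423  -0.1331] [ 0.4169 -0.1356]
top jar 387 [0.4479 0.0785] [0.058 0.056]
top bottle 57 [0.6861 0.0832] [0.022 0.021]
scene jar 512 [0.4382 0.0765] [0.082 0.072]
scene bottle 83 [0.6873 0.0806] [0.021 0.021]
syr [ 0.56763281 -0.00170093  0.88442296] [ 0.99154129 -0.12979164] -7.457552313749435 -0.05646496403946579 0.059214244947587036 1.148349324665558
basket 31 [ 0.6779 -0.076   0.0349] 0.0443
jar 329 [0.4452 0.0785 0.0442] 0.0504
bottle 109 [0.6877 0.0831 0.0459] 0.0622
```

Call:
step_arm([
  [100, [-0.25, -0.26, 0.05], [0, 0, -0.1015]],
  [100, [-0.25, -0.26, 0.05], [0, 0, -0.1015]],
  [100, [-0.25, -0.26, 0.05], [0, 0, -0.1015]],
  [100, [-0.25, -0.26, 0.05], [0, 0, -0.1015]],
  [100, [-0.25, -0.26, 0.05], [0, 0, -0.1015]],
], force=20)

```text
t: 0.6
position: [0.2898, 0.3942, 0.1836]
tool_rot: [-0.001, 0.001, 1.0, -0.001]
wrist_force: [0.1, 0.4, 0.5]
opening: 0.0918
```

Call:
step_arm([
  [100, [-0.132, -0.265, 0.05], [0, 0, 0]],
  [100, [-0.132, -0.265, 0.05], [0, 0, 0]],
  [100, [-0.132, -0.265, 0.05], [0, 0, 0]],
  [100, [-0.132, -0.265, 0.05], [0, 0, 0]],
  [100, [-0.132, -0.265, 0.05], [0, 0, 0]],
])

```text
t: 1.1
position: [0.369, 0.2363, 0.1538]
tool_rot: [-0.001, 0.002, 1.0, -0.001]
wrist_force: [-1.5, 0.4, 0.5]
opening: 0.0919
```

Call:
step_arm([
  [100, [-0.132, -0.265, 0.05], [0, 0, 0]],
  [100, [-0.132, -0.265, 0.05], [0, 0, 0]],
  [100, [-0.132, -0.265, 0.05], [0, 0, 0]],
  [100, [-0.132, -0.265, 0.05], [0, 0, 0]],
  [100, [-0.132, -0.265, 0.05], [0, 0, 0]],
])

```text
t: 1.6
position: [0.449, 0.0785, 0.1241]
tool_rot: [-0.0, 0.001, 1.0, -0.0]
wrist_force: [-0.5, 1.3, -0.7]
opening: 0.0918
```

Call:
step_arm([
  [100, [0, 0, 0], [0, 0, 0]],
  [100, [0, 0, 0], [0, 0, 0]],
  [100, [0, 0, 0], [0, 0, 0]],
  [100, [0, 0, 0], [0, 0, 0]],
  [100, [0, 0, 0], [0, 0, 0]],
])

```text
t: 2.1
position: [0.4478, 0.081, 0.1248]
tool_rot: [0.0, -0.001, 1.0, 0.0]
wrist_force: [-1.1, -0.2, -0.2]
opening: 0.092
```

Call:
step_arm([
  [100, [-0.001, -0.004, 0.06], [0, 0, 0]],
  [100, [-0.001, -0.004, 0.11], [0, 0, 0]],
  [100, [-0.001, -0.004, 0.15], [0, 0, 0]],
  [100, [-0.001, -0.004, 0.18], [0, 0, 0]],
  [100, [-0.001, -0.004, 0.18], [0, 0, 0]],
])

```text
t: 2.6
position: [0.4468, 0.0779, 0.0148]
tool_rot: [-0.002, -0.0, 1.0, -0.0]
wrist_force: [-0.4, -0.3, 0.4]
opening: 0.0922
```

Call:
step_arm([
  [50, [0, 0, 0], [0, 0, 0]],
  [50, [0, 0, 0], [0, 0, 0]],
  [50, [0, 0, 0], [0, 0, 0]],
  [50, [0, 0, 0], [0, 0, 0]],
  [50, [0, 0, 0], [0, 0, 0]],
], force=25)

```text
t: 3.1
position: [0.4489, 0.078, 0.0172]
tool_rot: [0.001, -0.0, 1.0, 0.0]
wrist_force: [-1.3, -1.2, 6.8]
opening: 0.0577
```

Call:
step_arm([
  [50, [0, 0, 0], [0, 0, 0]],
  [50, [0, 0, 0], [0, 0, 0]],
  [50, [0, 0, 0], [0, 0, 0]],
  [50, [0, 0, 0], [0, 0, 0]],
  [50, [0, 0, 0], [0, 0, 0]],
])

```text
t: 3.6
position: [0.4489, 0.078, 0.0172]
tool_rot: [0.0, -0.0, 1.0, 0.0]
wrist_force: [-1.1, -0.4, 7.7]
opening: 0.0577
```

Call:
step_arm([
  [40, [0, 0, -0.04], [0, 0, 0]],
  [40, [0, 0, -0.08], [0, 0, 0]],
  [40, [0, 0, -0.12], [0, 0, 0]],
  [40, [-0.02, 0.05, -0.133], [0, 0, 0]],
  [40, [-0.04, 0.1, -0.133], [0, 0, 0]],
], force=30)

```text
t: 4.1
position: [0.4736, 0.1385, 0.0982]
tool_rot: [0.001, 0.001, 1.0, 0.0]
wrist_force: [-0.7, -0.5, -1.4]
opening: 0.0569
```

Call:
step_arm([
  [40, [-0.022, 0.058, 0], [0, 0, 0]],
  [40, [-0.044, 0.117, 0], [0, 0, 0]],
  [40, [-0.066, 0.175, 0], [0, 0, 0]],
  [40, [-0.088, 0.234, 0], [0, 0, 0]],
  [40, [-0.109, 0.292, 0], [0, 0, -0.014]],
])

```text
t: 4.6
position: [0.538, 0.3147, 0.0963]
tool_rot: [-0.0, -0.022, 1.0, -0.0]
wrist_force: [0.2, 0.1, -0.1]
opening: 0.0571
```

Call:
step_arm([
  [40, [0, 0, 0], [0, 0, 0]],
  [40, [0, 0, 0], [0, 0, 0]],
  [40, [0, 0, 0], [0, 0, 0]],
  [40, [0, 0, 0], [0, 0, 0]],
  [40, [0, 0, 0], [0, 0, 0]],
])

```text
t: 5.1
position: [0.5377, 0.3122, 0.0965]
tool_rot: [-0.0, -0.021, 1.0, -0.0]
wrist_force: [0.6, -0.3, -0.8]
opening: 0.0577
```

Call:
step_arm([
  [40, [0, 0, 0.05], [0, 0, 0]],
  [40, [0, 0, 0.09], [0, 0, 0]],
  [40, [0, 0, 0.115], [0, 0, 0]],
  [40, [0, 0, 0.13], [0, 0, 0]],
  [40, [0, 0, 0.13], [0, 0, 0]],
])

```text
t: 5.6
position: [0.5379, 0.3129, 0.0182]
tool_rot: [-0.0, -0.022, 1.0, -0.0]
wrist_force: [1.3, -0.6, -0.6]
opening: 0.0578
```

Call:
step_arm([
  [40, [0, 0, 0], [0, 0, 0]],
  [40, [0, 0, 0], [0, 0, 0]],
  [90, [0, 0, 0], [0, 0, 0]],
  [90, [0, 0, 0], [0, 0, 0]],
  [90, [0, 0, 0], [0, 0, 0]],
])

```text
t: 6.1
position: [0.538, 0.3133, 0.0187]
tool_rot: [0.0, -0.022, 1.0, 0.0]
wrist_force: [0.0, 0.1, 0.6]
opening: 0.0794
```

Call:
step_arm([
  [90, [0, 0, 0], [0, 0, 0]],
  [90, [0, 0, -0.05], [0, 0, 0]],
  [90, [0, 0, -0.1], [0, 0, 0]],
  [90, [0, 0, -0.15], [0, 0, 0]],
  [90, [0, 0, -0.16], [0, 0, 0]],
])

```text
t: 6.6
position: [0.5397, 0.3142, 0.1179]
tool_rot: [0.002, -0.022, 1.0, 0.001]
wrist_force: [-0.2, -0.0, 0.1]
opening: 0.0826
```

Call:
step_arm([
  [45, [-0.02, -0.066, 0], [0, 0, 0]],
  [45, [-0.04, -0.132, 0], [0, 0, 0]],
  [45, [-0.061, -0.198, 0], [0, 0, 0]],
  [45, [-0.081, -0.264, 0], [0, 0, 0]],
  [45, [-0.102, -0.33, 0], [0, 0, 0]],
])

```text
t: 7.1
position: [0.6075, 0.1164, 0.1135]
tool_rot: [-0.0, -0.022, 1.0, -0.0]
wrist_force: [1.1, 0.1, 0.6]
opening: 0.0452
```

Call:
step_arm([
  [45, [-0.02, -0.066, 0], [0, 0, 0]],
  [45, [-0.04, -0.132, 0], [0, 0, 0]],
  [45, [-0.061, -0.198, 0], [0, 0, 0]],
  [45, [-0.081, -0.264, 0], [0, 0, 0]],
  [45, [-0.102, -0.33, 0], [0, 0, 0]],
])

```text
t: 7.6
position: [0.6774, -0.0787, 0.1133]
tool_rot: [-0.001, -0.022, 1.0, 0.0]
wrist_force: [0.8, 0.3, 0.7]
opening: 0.0416
```

Call:
step_arm([
  [45, [0, 0, 0.03], [0, 0, 0]],
  [45, [0, 0, 0.06], [0, 0, 0]],
  [45, [0, 0, 0.06], [0, 0, 0]],
  [45, [0, 0, 0.06], [0, 0, 0]],
  [45, [0, 0, 0.06], [0, 0, 0]],
])

```text
t: 8.1
position: [0.678, -0.0768, 0.079]
tool_rot: [0.0, -0.022, 1.0, -0.0]
wrist_force: [0.2, -0.2, -0.0]
opening: 0.0413
```

Call:
step_arm([
  [45, [0, 0, 0.04], [0, 0, 0]],
  [45, [0, 0, 0.08], [0, 0, 0]],
  [45, [0, 0, 0.112], [0, 0, 0]],
  [45, [0, 0, 0.112], [0, 0, 0]],
  [45, [0, 0, 0.112], [0, 0, 0]],
])

```text
t: 8.6
position: [0.6781, -0.0768, 0.0121]
tool_rot: [0.0, -0.022, 1.0, -0.0]
wrist_force: [0.3, 0.5, 0.8]
opening: 0.0411
```

Call:
step_arm([
  [15, [0, 0, 0], [0, 0, 0]],
  [15, [0, 0, 0], [0, 0, 0]],
  [15, [0, 0, 0], [0, 0, 0]],
  [15, [0, 0, 0], [0, 0, 0]],
  [15, [0, 0, 0], [0, 0, 0]],
], force=10)

```text
t: 9.1
position: [0.6786, -0.0771, 0.0126]
tool_rot: [0.001, -0.022, 1.0, -0.0]
wrist_force: [-0.6, 0.1, 6.6]
opening: 0.0252
```

Call:
step_arm([
  [15, [0, 0, 0], [0, 0, 0]],
  [15, [0, 0, 0], [0, 0, 0]],
  [15, [0, 0, -0.05], [0, 0, 0]],
  [15, [0, 0, -0.1], [0, 0, 0]],
  [15, [0, 0, -0.15], [0, 0, 0]],
])

```text
t: 9.6
position: [0.6773, -0.077, 0.1023]
tool_rot: [-0.0, -0.022, 1.0, 0.0]
wrist_force: [0.4, -0.0, -0.1]
opening: 0.0249
```

Call:
step_arm([
  [15, [0.032, 0.066, 0], [0, 0, 0]],
  [15, [0.065, 0.132, 0], [0, 0, 0]],
  [15, [0.098, 0.198, 0], [0, 0, 0]],
  [15, [0.13, 0.264, 0], [0, 0, 0]],
  [15, [0.163, 0.33, 0], [0, 0, 0]],
])

```text
t: 10.1
position: [0.5703, 0.1177, 0.1016]
tool_rot: [0.0, -0.022, 1.0, 0.0]
wrist_force: [1.4, 0.9, 0.3]
opening: 0.025
```

Call:
step_arm([
  [15, [0.032, 0.066, 0], [0, 0, 0]],
  [15, [0.065, 0.132, 0], [0, 0, 0]],
  [15, [0.098, 0.198, 0], [0, 0, 0]],
  [15, [0.13, 0.264, 0], [0, 0, 0]],
  [15, [0.163, 0.33, 0], [0, 0, 0]],
])

```text
t: 10.6
position: [0.4638, 0.3115, 0.1017]
tool_rot: [0.0, -0.022, 1.0, 0.0]
wrist_force: [1.3, 0.2, -0.2]
opening: 0.025
```

Call:
step_arm([
  [15, [0, 0, 0], [0, 0, 0]],
  [15, [0, 0, 0], [0, 0, 0]],
  [15, [0, 0, 0], [0, 0, 0]],
  [15, [0, 0, 0], [0, 0, 0]],
  [15, [0, 0, 0], [0, 0, 0]],
])

```text
t: 11.1
position: [0.4653, 0.3089, 0.1012]
tool_rot: [-0.0, -0.021, 1.0, -0.0]
wrist_force: [-1.0, 0.2, -0.7]
opening: 0.0253
```

```bash
python3 - <<'E'
from h import *
im,d=vision.get_image("scene"); cv2.imwrite("pics/s1.png",cv2.resize(im[90:290,230:510],None,fx=2.8,fy=2.8,interpolation=cv2.INTER_CUBIC))
E
```

```text
(no output)
```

View pics/s1.png

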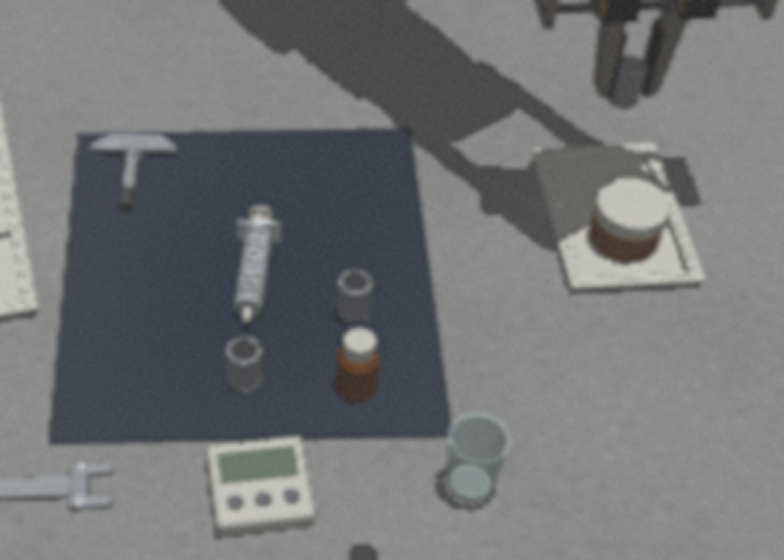

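Picture: the jar stands in the square compartment (crop ~(630,220)), the basket is held straight at ~(625,80), and the rightmost basket has left the mat. Lowering it.

Call:
step_arm([
  [15, [0, 0, 0.05], [0, 0, 0]],
  [15, [0, 0, 0.09], [0, 0, 0]],
  [15, [0, 0, 0.125], [0, 0, 0]],
  [15, [0, 0, 0.146], [0, 0, 0]],
  [15, [0, 0, 0.146], [0, 0, 0]],
])

```text
t: 11.65
position: [0.4644, 0.3092, 0.0123]
tool_rot: [-0.001, -0.022, 1.0, -0.001]
wrist_force: [-0.1, 0.0, 0.7]
opening: 0.0251
```

Call:
step_arm([
  [15, [0, 0, 0], [0, 0, 0]],
  [15, [0, 0, 0], [0, 0, 0]],
  [42, [0, 0, 0], [0, 0, 0]],
  [42, [0, 0, 0], [0, 0, 0]],
  [42, [0, 0, 0], [0, 0, 0]],
])

```text
t: 12.15
position: [0.4649, 0.3101, 0.014]
tool_rot: [0.0, -0.022, 1.0, 0.0]
wrist_force: [-0.2, -1.5, 0.5]
opening: 0.0385
```

Call:
step_arm([
  [42, [0, 0, 0], [0, 0, 0]],
  [42, [0, 0, -0.05], [0, 0, 0]],
  [42, [0, 0, -0.1], [0, 0, 0]],
  [42, [0, 0, -0.15], [0, 0, 0]],
  [42, [0, 0, -0.16], [0, 0, 0]],
])

```text
t: 12.65
position: [0.4664, 0.3111, 0.1128]
tool_rot: [0.002, -0.022, 1.0, 0.001]
wrist_force: [-0.1, 0.4, -0.3]
opening: 0.0389
```

Call:
step_arm([
  [65, [-0.04, -0.045, 0], [0, 0, 0]],
  [65, [-0.08, -0.09, 0], [0, 0, 0]],
  [65, [-0.12, -0.135, 0], [0, 0, 0]],
  [65, [-0.15, -0.17, 0], [0, 0, 0]],
  [65, [-0.176, -0.198, 0], [0, 0, 0]],
])

```text
t: 13.15
position: [0.576, 0.1944, 0.1086]
tool_rot: [-0.0, -0.022, 1.0, -0.0]
wrist_force: [0.3, 0.7, 0.2]
opening: 0.0595
```

Call:
step_arm([
  [65, [-0.05, -0.055, 0], [0, 0, 0]],
  [65, [-0.1, -0.11, 0], [0, 0, 0]],
  [65, [-0.15, -0.17, 0], [0, 0, 0.014]],
  [65, [-0.177, -0.198, 0], [0, 0, 0.014]],
  [65, [-0.177, -0.198, 0], [0, 0, 0.014]],
])

```text
t: 13.65
position: [0.6884, 0.0792, 0.1083]
tool_rot: [0.0, 0.001, 1.0, -0.0]
wrist_force: [-0.7, 0.0, 0.5]
opening: 0.0595
```

Call:
step_arm([
  [65, [0, 0, 0], [0, 0, 0]],
  [65, [0, 0, 0], [0, 0, 0]],
  [65, [0, 0, 0], [0, 0, 0]],
  [65, [0, 0, 0.03], [0, 0, 0]],
  [65, [0, 0, 0.03], [0, 0, 0]],
])

```text
t: 14.15
position: [0.6849, 0.0826, 0.0899]
tool_rot: [-0.002, -0.001, 1.0, -0.0]
wrist_force: [-0.1, -0.8, -0.2]
opening: 0.0598
```

Call:
step_arm([
  [65, [0, 0, 0.05], [0, 0, 0]],
  [65, [0, 0, 0.09], [0, 0, 0]],
  [65, [0, 0, 0.12], [0, 0, 0]],
  [65, [0, 0, 0.132], [0, 0, 0]],
  [65, [0, 0, 0.132], [0, 0, 0]],
])

```text
t: 14.65
position: [0.6862, 0.0821, 0.0117]
tool_rot: [-0.001, -0.0, 1.0, -0.0]
wrist_force: [-0.0, -0.5, -0.0]
opening: 0.06
```

Call:
step_arm([
  [25, [0, 0, 0], [0, 0, 0]],
  [25, [0, 0, 0], [0, 0, 0]],
  [25, [0, 0, 0], [0, 0, 0]],
  [25, [0, 0, 0], [0, 0, 0]],
  [25, [0, 0, 0], [0, 0, 0]],
], force=18)

```text
t: 15.15
position: [0.6873, 0.0819, 0.0132]
tool_rot: [0.001, -0.0, 1.0, 0.0]
wrist_force: [-0.2, -0.9, 5.3]
opening: 0.0313
```

Call:
step_arm([
  [25, [0, 0, 0], [0, 0, 0]],
  [25, [0, 0, 0], [0, 0, 0]],
  [25, [0, 0, -0.05], [0, 0, 0]],
  [25, [0, 0, -0.1], [0, 0, 0]],
  [25, [0, 0, -0.15], [0, 0, 0]],
])

```text
t: 15.65
position: [0.6863, 0.0818, 0.1029]
tool_rot: [-0.001, 0.0, 1.0, -0.0]
wrist_force: [-0.2, 0.1, -0.0]
opening: 0.0313
```

Call:
step_arm([
  [25, [0.032, -0.042, 0], [0, 0, 0]],
  [25, [0.064, -0.084, 0], [0, 0, 0]],
  [25, [0.096, -0.126, 0], [0, 0, 0]],
  [25, [0.128, -0.168, 0], [0, 0, 0]],
  [25, [0.16, -0.209, 0], [0, 0, 0]],
])

```text
t: 16.15
position: [0.5897, -0.0444, 0.1023]
tool_rot: [-0.0, -0.0, 1.0, 0.0]
wrist_force: [0.9, 0.1, -0.1]
opening: 0.0313
```

Call:
step_arm([
  [25, [0.032, -0.042, 0], [0, 0, 0]],
  [25, [0.064, -0.084, 0], [0, 0, 0]],
  [25, [0.096, -0.126, 0], [0, 0, 0]],
  [25, [0.128, -0.168, 0], [0, 0, 0]],
  [25, [0.16, -0.209, 0], [0, 0, 0]],
])

```text
t: 16.65
position: [0.4939, -0.1698, 0.1024]
tool_rot: [0.0, -0.0, 1.0, -0.0]
wrist_force: [0.1, 0.2, -0.9]
opening: 0.0313
```

Call:
step_arm([
  [25, [0.04, -0.053, 0], [0, 0, -0.02]],
  [25, [0.08, -0.106, 0], [0, 0, -0.045]],
  [25, [0.12, -0.158, 0], [0, 0, -0.069]],
  [25, [0.162, -0.21, 0], [0, 0, -0.069]],
  [25, [0.162, -0.21, 0], [0, 0, -0.069]],
])

```text
t: 17.15
position: [0.395, -0.2975, 0.1024]
tool_rot: [-0.0, -0.107, 0.994, -0.0]
wrist_force: [0.5, -0.1, 0.2]
opening: 0.0315
```

Call:
step_arm([
  [25, [0, 0, 0], [0, 0, 0]],
  [25, [0, 0, 0], [0, 0, 0]],
  [25, [0, 0, 0], [0, 0, 0]],
  [25, [0, 0, 0], [0, 0, 0]],
  [25, [0, 0, 0], [0, 0, 0]],
])

```text
t: 17.65
position: [0.3981, -0.2944, 0.1024]
tool_rot: [0.0, -0.109, 0.994, 0.0]
wrist_force: [-0.3, 0.1, -0.0]
opening: 0.0316
```

Call:
step_arm([
  [25, [0, 0, 0.05], [0, 0, 0]],
  [25, [0, 0, 0.09], [0, 0, 0]],
  [25, [0, 0, 0.125], [0, 0, 0]],
  [25, [0, 0, 0.147], [0, 0, 0]],
  [25, [0, 0, 0.147], [0, 0, 0]],
])

```text
t: 18.15
position: [0.3973, -0.2944, 0.013]
tool_rot: [-0.001, -0.108, 0.994, 0.001]
wrist_force: [0.4, 0.7, -0.7]
opening: 0.0312
```

Call:
step_arm([
  [25, [0, 0, 0], [0, 0, 0]],
  [25, [0, 0, 0], [0, 0, 0]],
  [55, [0, 0, 0], [0, 0, 0]],
  [55, [0, 0, 0], [0, 0, 0]],
  [55, [0, 0, 0], [0, 0, 0]],
])

```text
t: 18.65
position: [0.3978, -0.2951, 0.0145]
tool_rot: [0.0, -0.108, 0.994, -0.0]
wrist_force: [-0.7, 0.4, -0.6]
opening: 0.0504
```

Call:
step_arm([
  [55, [0, 0, 0], [0, 0, 0]],
  [55, [0, 0, -0.05], [0, 0, 0]],
  [55, [0, 0, -0.1], [0, 0, 0]],
  [55, [0, 0, -0.15], [0, 0, 0]],
  [55, [0, 0, -0.17], [0, 0, 0]],
])

```text
t: 19.15
position: [0.3987, -0.2957, 0.1186]
tool_rot: [0.001, -0.108, 0.994, -0.001]
wrist_force: [0.3, -0.7, 0.8]
opening: 0.0502
```

Call:
step_arm([
  [55, [-0.04, 0.07, 0], [0, 0, 0.03]],
  [55, [-0.08, 0.14, 0], [0, 0, 0.06]],
  [55, [-0.12, 0.21, 0], [0, 0, 0.08]],
  [55, [-0.165, 0.298, 0], [0, 0, 0.08]],
  [55, [-0.165, 0.298, 0], [0, 0, 0.08]],
])

```text
t: 19.65
position: [0.4562, -0.0951, 0.1156]
tool_rot: [-0.0, 0.016, 1.0, 0.0]
wrist_force: [0.2, 0.1, 0.3]
opening: 0.0504
```

Call:
step_arm([
  [55, [0, 0, 0], [0, 0, 0]],
  [55, [0, 0, 0.05], [0, 0, 0]],
  [55, [0, 0, 0.1], [0, 0, 0]],
  [55, [0, 0, 0.1], [0, 0, 0]],
  [55, [0, 0, 0.1], [0, 0, 0]],
])

```text
t: 20.15
position: [0.4551, -0.1, 0.056]
tool_rot: [-0.001, 0.018, 1.0, 0.0]
wrist_force: [0.3, 0.3, -0.4]
opening: 0.0506
```

```bash
python3 - <<'E'
from h import *
for n,(x0,y0) in {"top":(300,200),"scene":(160,110)}.items():
  im,d=vision.get_image(n); cv2.imwrite(f"pics/{n}2.png",cv2.resize(im[y0:y0+120,x0:x0+160],None,fx=4,fy=4,interpolation=cv2.INTER_CUBIC))
s=telemetry.observe();print(s["position"],s["tool_rot"])
E
```

```text
[ 0.45641428 -0.09992337  0.05720904] [ 6.12557154e-04  1.77352184e-02  9.99842515e-01 -1.79266187e-04]
```

View pics/scene2.png

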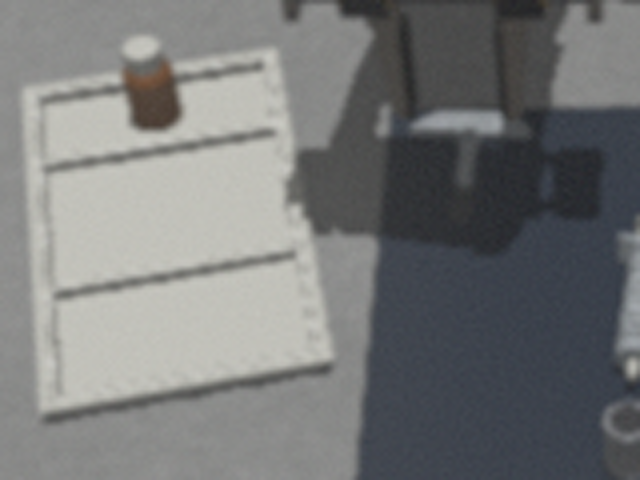

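Picture: the bottle stands in the narrow compartment (crop (153,90)); the fingers straddle the paddle shaft (468,160). Going down.

Call:
step_arm([
  [55, [0, 0, 0.03], [0, 0, 0]],
  [55, [0, 0, 0.055], [0, 0, 0]],
  [55, [0, 0, 0.075], [0, 0, 0]],
  [55, [0, 0, 0.087], [0, 0, 0]],
  [55, [0, 0, 0.087], [0, 0, 0]],
])

```text
t: 20.75
position: [0.4556, -0.0991, 0.0037]
tool_rot: [-0.0, 0.017, 1.0, 0.0]
wrist_force: [-0.0, -0.6, -0.2]
opening: 0.0508
```

Call:
step_arm([
  [3, [0, 0, 0], [0, 0, 0]],
  [3, [0, 0, 0], [0, 0, 0]],
  [3, [0, 0, 0], [0, 0, 0]],
  [3, [0, 0, 0], [0, 0, 0]],
  [3, [0, 0, 0], [0, 0, 0]],
], force=30)

```text
t: 21.25
position: [0.4559, -0.099, 0.0042]
tool_rot: [0.0, 0.017, 1.0, -0.0]
wrist_force: [0.2, 0.5, -0.6]
opening: 0.0128
```

Call:
step_arm([
  [3, [0, 0, 0], [0, 0, 0]],
  [3, [0, 0, 0], [0, 0, 0]],
  [3, [0, 0, 0], [0, 0, 0]],
  [3, [0, 0, 0], [0, 0, 0]],
  [3, [0, 0, 0], [0, 0, 0]],
])

```text
t: 21.75
position: [0.4559, -0.099, 0.0041]
tool_rot: [0.0, 0.017, 1.0, -0.0]
wrist_force: [-1.3, 0.1, 5.1]
opening: 0.0088
```

Call:
step_arm([
  [3, [0, 0, -0.02], [0, 0, 0]],
  [3, [0, 0, -0.05], [0, 0, 0]],
  [3, [0, 0, -0.08], [0, 0, 0]],
  [3, [0, 0, -0.11], [0, 0, 0]],
  [3, [0, 0, -0.13], [0, 0, 0]],
])

```text
t: 22.25
position: [0.4561, -0.0991, 0.0835]
tool_rot: [0.001, 0.017, 1.0, -0.0]
wrist_force: [-0.2, -0.6, -1.0]
opening: 0.0087
```

```bash
python3 - <<'E'
from h import *
n="scene";x0,y0=200,90
im,d=vision.get_image(n); cv2.imwrite(f"pics/{n}3.png",cv2.resize(im[y0:y0+90,x0:x0+140],None,fx=4,fy=4,interpolation=cv2.INTER_CUBIC))
s=telemetry.observe();print(s["position"],s["opening"],s["joint_positions"])
E
```

```text
[ 0.4569364  -0.09924899  0.08470075] 0.008813338410864126 [-2.17089282e-01  2.90383906e-01  2.07669234e+00 -3.14736019e-06
  7.71609814e-01 -1.75341784e+00]
```

View pics/scene3.png

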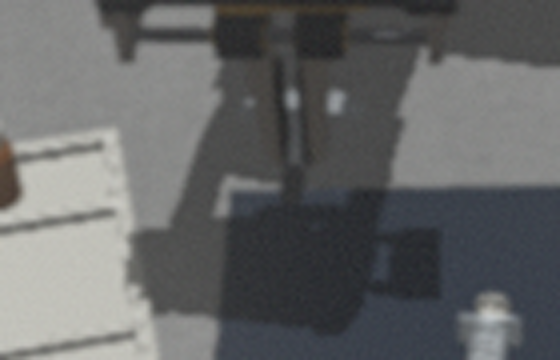

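Call:
step_arm([
  [3, [-0.01, -0.05, -0.05], [0, 0, 0.04]],
  [3, [-0.02, -0.11, -0.05], [0, 0, 0.08]],
  [3, [-0.03, -0.17, -0.05], [0, 0, 0.12]],
  [3, [-0.043, -0.236, -0.05], [0, 0, 0.165]],
  [3, [-0.055, -0.3015, -0.05], [0, 0, 0.21]],
])

```text
t: 22.8
position: [0.4823, -0.2823, 0.1117]
tool_rot: [-0.0, 0.343, 0.939, 0.0]
wrist_force: [0.6, 0.4, -1.3]
opening: 0.0089
```

Call:
step_arm([
  [3, [0, 0, 0], [0, 0, 0.045]],
  [3, [0, 0, 0], [0, 0, 0.09]],
  [3, [0, 0, 0], [0, 0, 0.13]],
  [3, [0, 0, 0], [0, 0, 0.17]],
  [3, [0, 0, 0], [0, 0, 0.209]],
])

```text
t: 23.3
position: [0.4821, -0.2807, 0.1114]
tool_rot: [-0.001, 0.627, 0.779, -0.0]
wrist_force: [-0.3, 0.0, -1.2]
opening: 0.0092
```

Call:
step_arm([
  [3, [0, 0, 0], [0, 0, 0]],
  [3, [0, 0, 0], [0, 0, 0]],
  [3, [0, 0, 0], [0, 0, 0]],
  [3, [0, 0, 0], [0, 0, 0]],
  [3, [0, 0, 0], [0, 0, 0]],
])

```text
t: 23.8
position: [0.4825, -0.2809, 0.112]
tool_rot: [-0.0, 0.625, 0.781, -0.0]
wrist_force: [0.2, 0.3, -0.7]
opening: 0.0089
```

```bash
python3 - <<'E'
from h import *
n="scene";x0,y0=140,70
im,d=vision.get_image(n); cv2.imwrite(f"pics/{n}4.png",cv2.resize(im[y0:y0+150,x0:x0+150],None,fx=4,fy=4,interpolation=cv2.INTER_CUBIC))
s=telemetry.observe();print(s["position"],s["opening"],s["joint_positions"]); R=Ro.from_quat(s["tool_rot"],scalar_first=True).as_matrix();print(R[:,1],np.degrees(np.arctan2(R[1,1],R[0,1])))
E
```

```text
[ 0.48256761 -0.28088588  0.11198837] 0.009209252679034564 [-5.29819639e-01  3.71730942e-01  1.86652094e+00  1.05836674e-05
  9.03346191e-01 -7.50562187e-01]
[9.75736569e-01 2.18947821e-01 1.70546784e-06] 12.64724100378558
```

View pics/scene4.png

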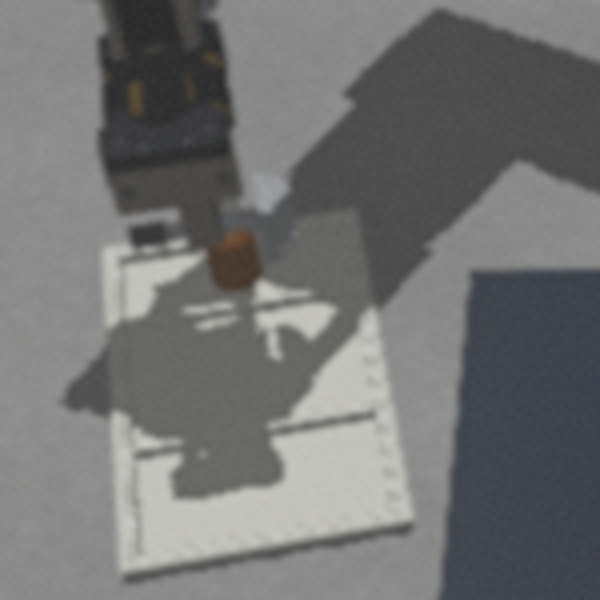

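Paddle is level in the jaws (coupling (150,235), blade (265,215)), over the middle compartment.

Call:
step_arm([
  [3, [0, 0, 0.05], [0, 0, 0]],
  [3, [0, 0, 0.1], [0, 0, 0]],
  [3, [0, 0, 0.14], [0, 0, 0]],
  [3, [0, 0, 0.165], [0, 0, 0]],
  [3, [0, 0, 0.1775], [0, 0, 0]],
])

```text
t: 24.35
position: [0.482, -0.2806, 0.0046]
tool_rot: [-0.001, 0.625, 0.781, -0.0]
wrist_force: [-13.9, 4.9, 48.0]
opening: 0.0087
```

Call:
step_arm([
  [3, [0, 0, 0], [0, 0, 0]],
  [3, [0, 0, 0], [0, 0, 0]],
  [30, [0, 0, 0], [0, 0, 0]],
  [30, [0, 0, 0], [0, 0, 0]],
  [30, [0, 0, 0], [0, 0, 0]],
])

```text
t: 24.85
position: [0.4828, -0.2811, 0.0059]
tool_rot: [0.0, 0.625, 0.78, 0.0]
wrist_force: [0.7, -0.0, 0.2]
opening: 0.0273
```

Call:
step_arm([
  [30, [0, 0, 0], [0, 0, 0]],
  [30, [0, 0, -0.05], [0, 0, 0]],
  [30, [0, 0, -0.1], [0, 0, 0]],
  [30, [0, 0, -0.15], [0, 0, 0]],
  [30, [0, 0, -0.18], [0, 0, 0]],
])

```text
t: 25.35
position: [0.4833, -0.2814, 0.1158]
tool_rot: [0.001, 0.625, 0.78, 0.0]
wrist_force: [0.3, -0.1, -0.1]
opening: 0.0272
```

Call:
step_arm([
  [50, [0.066, 0.037, 0], [0, 0, -0.038]],
  [50, [0.132, 0.074, 0], [0, 0, -0.076]],
  [50, [0.198, 0.111, 0], [0, 0, -0.114]],
  [50, [0.264, 0.148, 0], [0, 0, -0.152]],
  [50, [0.33, 0.185, 0], [0, 0, -0.19]],
])

```text
t: 25.85
position: [0.548, -0.0617, 0.1137]
tool_rot: [0.0, 0.366, 0.931, 0.0]
wrist_force: [1.1, -0.7, 0.4]
opening: 0.0459
```

Call:
step_arm([
  [50, [0.02, 0.04, 0], [0, 0, -0.045]],
  [50, [0.04, 0.08, 0], [0, 0, -0.09]],
  [50, [0.054, 0.108, 0], [0, 0, -0.13]],
  [50, [0.054, 0.108, 0], [0, 0, -0.17]],
  [50, [0.054, 0.108, 0], [0, 0, -0.202]],
])

```text
t: 26.35
position: [0.5685, 0.0068, 0.1135]
tool_rot: [-0.0, 0.056, 0.998, 0.0]
wrist_force: [-0.5, -0.3, -0.6]
opening: 0.0461
```

Call:
step_arm([
  [50, [0, 0, 0], [0, 0, 0]],
  [50, [0, 0, 0.04], [0, 0, 0]],
  [50, [0, 0, 0.08], [0, 0, 0]],
  [50, [0, 0, 0.08], [0, 0, 0]],
  [50, [0, 0, 0.08], [0, 0, 0]],
])

```text
t: 26.85
position: [0.5682, 0.0058, 0.0656]
tool_rot: [-0.0, 0.061, 0.998, -0.0]
wrist_force: [0.5, 0.5, -0.0]
opening: 0.0459
```

```bash
python3 - <<'E'
from h import *
for n,(x0,y0) in {"top":(300,200),"scene":(140,110)}.items():
  im,d=vision.get_image(n); cv2.imwrite(f"pics/{n}5.png",cv2.resize(im[y0:y0+130,x0:x0+ (200 if n=="scene" else 170)],None,fx=4,fy=4,interpolation=cv2.INTER_CUBIC))
s=telemetry.observe();print(s["position"],s["opening"]); R=Ro.from_quat(s["tool_rot"],scalar_first=True).as_matrix();print(np.degrees(np.arctan2(R[1,1],R[0,1])))
E
```

```text
[0.5691953  0.00584443 0.06659746] 0.04597726584243462
83.09583881851972
```

View pics/scene5.png

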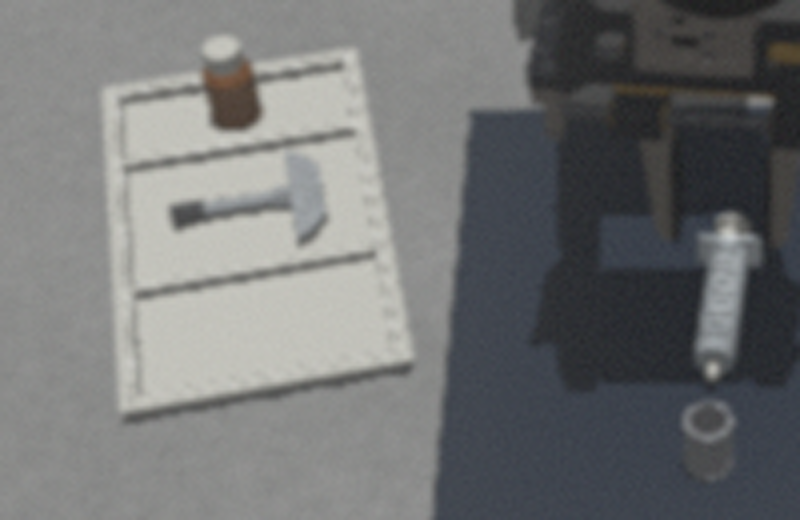

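Paddle lies flat in the middle compartment ((175–325), ~200); the bottle is upright; the jaws straddle the syringe (725,290).

Call:
step_arm([
  [50, [0, 0, 0.035], [0, 0, 0]],
  [50, [0, 0, 0.065], [0, 0, 0]],
  [50, [0, 0, 0.09], [0, 0, 0]],
  [50, [0, 0, 0.102], [0, 0, 0]],
  [50, [0, 0, 0.102], [0, 0, 0]],
])

```text
t: 27.45
position: [0.5681, 0.0059, 0.0038]
tool_rot: [-0.0, 0.06, 0.998, -0.0]
wrist_force: [0.2, 0.2, -0.3]
opening: 0.0463
```

Call:
step_arm([
  [12, [0, 0, 0], [0, 0, 0]],
  [12, [0, 0, 0], [0, 0, 0]],
  [12, [0, 0, 0], [0, 0, 0]],
  [12, [0, 0, 0], [0, 0, 0]],
  [12, [0, 0, 0], [0, 0, 0]],
], force=15)

```text
t: 27.95
position: [0.5689, 0.0059, 0.0049]
tool_rot: [0.001, 0.06, 0.998, 0.0]
wrist_force: [0.1, -0.3, 5.5]
opening: 0.0213
```

Call:
step_arm([
  [12, [0, 0, 0], [0, 0, 0]],
  [12, [0, 0, -0.04], [0, 0, 0]],
  [12, [0, 0, -0.08], [0, 0, 0]],
  [12, [0, 0, -0.12], [0, 0, 0]],
  [12, [0, 0, -0.15], [0, 0, 0]],
])

```text
t: 28.45
position: [0.5686, 0.006, 0.0956]
tool_rot: [0.0, 0.06, 0.998, 0.0]
wrist_force: [0.5, -1.0, -0.4]
opening: 0.0215
```

Call:
step_arm([
  [12, [-0.011, -0.073, 0], [0, 0, 0.038]],
  [12, [-0.022, -0.146, 0], [0, 0, 0.076]],
  [12, [-0.032, -0.22, 0], [0, 0, 0.114]],
  [12, [-0.043, -0.293, 0], [0, 0, 0.152]],
  [12, [-0.054, -0.366, 0], [0, 0, 0.19]],
])

```text
t: 28.95
position: [0.5741, -0.2176, 0.0942]
tool_rot: [-0.0, 0.353, 0.936, 0.0]
wrist_force: [1.2, 0.4, -0.9]
opening: 0.0214
```

Call:
step_arm([
  [12, [-0.015, -0.016, 0], [0, 0, 0.045]],
  [12, [-0.03, -0.032, 0], [0, 0, 0.09]],
  [12, [-0.044, -0.048, 0], [0, 0, 0.13]],
  [12, [-0.044, -0.048, 0], [0, 0, 0.17]],
  [12, [-0.044, -0.048, 0], [0, 0, 0.202]],
])

```text
t: 29.45
position: [0.5751, -0.2554, 0.0939]
tool_rot: [-0.0, 0.627, 0.779, -0.0]
wrist_force: [-0.7, -1.2, 0.2]
opening: 0.0214
```

Call:
step_arm([
  [12, [0, 0, 0], [0, 0, 0]],
  [12, [0, 0, 0.04], [0, 0, 0]],
  [12, [0, 0, 0.08], [0, 0, 0]],
  [12, [0, 0, 0.08], [0, 0, 0]],
  [12, [0, 0, 0.08], [0, 0, 0]],
])

```text
t: 29.95
position: [0.5752, -0.2548, 0.0463]
tool_rot: [-0.001, 0.624, 0.781, -0.0]
wrist_force: [0.8, 0.0, -0.3]
opening: 0.0214
```

```bash
python3 - <<'E'
from h import *
for n,(x0,y0) in {"scene":(140,90)}.items():
  im,d=vision.get_image(n); cv2.imwrite(f"pics/{n}6.png",cv2.resize(im[y0:y0+150,x0:x0+ 180],None,fx=4,fy=4,interpolation=cv2.INTER_CUBIC))
s=telemetry.observe();print(s["position"],s["opening"]); R=Ro.from_quat(s["tool_rot"],scalar_first=True).as_matrix();print(np.degrees(np.arctan2(R[1,1],R[0,1])))
E
```

```text
[ 0.57587152 -0.25508992  0.04702145] 0.021617369878743714
12.6877846169029
```

View pics/scene6.png

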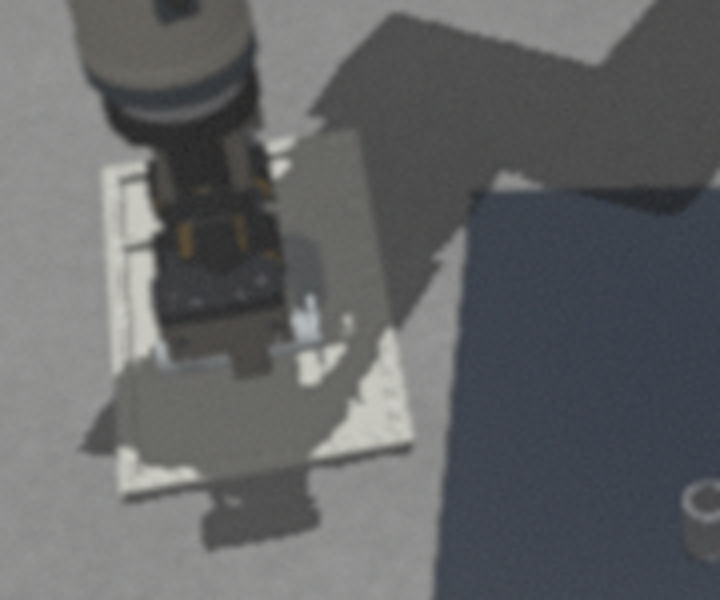

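Syringe held level, nozzle (160,355) to thumb disc (350,320), centred over the last compartment. Lowering.

Call:
step_arm([
  [12, [0, 0, 0.02], [0, 0, 0]],
  [12, [0, 0, 0.04], [0, 0, 0]],
  [12, [0, 0, 0.058], [0, 0, 0]],
  [12, [0, 0, 0.068], [0, 0, 0]],
  [12, [0, 0, 0.068], [0, 0, 0]],
])

```text
t: 30.5
position: [0.575, -0.2549, 0.0046]
tool_rot: [-0.001, 0.625, 0.781, -0.0]
wrist_force: [-0.2, -0.2, 0.4]
opening: 0.0213
```

Call:
step_arm([
  [12, [0, 0, 0], [0, 0, 0]],
  [12, [0, 0, 0], [0, 0, 0]],
  [34, [0, 0, 0], [0, 0, 0]],
  [34, [0, 0, 0], [0, 0, 0]],
  [34, [0, 0, 0], [0, 0, 0]],
])

```text
t: 31.0
position: [0.5755, -0.255, 0.0056]
tool_rot: [0.0, 0.625, 0.78, 0.0]
wrist_force: [0.9, -0.6, -1.0]
opening: 0.0312
```

Call:
step_arm([
  [34, [0, 0, 0], [0, 0, 0]],
  [34, [0, 0, -0.05], [0, 0, 0]],
  [34, [0, 0, -0.1], [0, 0, 0]],
  [34, [0, 0, -0.15], [0, 0, 0]],
  [34, [0, 0, -0.2], [0, 0, 0]],
])

```text
t: 31.5
position: [0.5753, -0.2549, 0.1267]
tool_rot: [-0.0, 0.625, 0.78, -0.0]
wrist_force: [0.5, -0.4, 0.0]
opening: 0.0313
```

Call:
step_arm([
  [34, [0.05, 0, -0.05], [0, 0, 0]],
  [34, [0.12, 0, -0.08], [0, 0, 0]],
  [34, [0.2, 0, -0.1], [0, 0, 0]],
  [34, [0.28, 0, -0.1], [0, 0, 0]],
  [34, [0.36, 0, -0.1], [0, 0, 0]],
])

```text
t: 32.0
position: [0.5279, -0.0427, 0.1863]
tool_rot: [0.001, 0.625, 0.78, 0.0]
wrist_force: [0.7, -1.1, 0.2]
opening: 0.0313
```

Call:
step_arm([
  [34, [0, 0, 0], [0, 0, 0]],
  [34, [0, 0, 0], [0, 0, 0]],
  [34, [0, 0, 0], [0, 0, 0]],
  [34, [0, 0, 0], [0, 0, 0]],
  [34, [0, 0, 0], [0, 0, 0]],
])

```text
t: 32.5
position: [0.5285, -0.0453, 0.1853]
tool_rot: [-0.0, 0.626, 0.78, -0.0]
wrist_force: [0.7, 1.0, -0.1]
opening: 0.0315
```

```bash
python3 - <<'E'
from h import *
s=telemetry.observe();print(s["t"],s["position"])
for n,(x0,y0,x1,y1) in {"top":(180,110,460,320),"scene":(150,90,490,310)}.items():
    im,d=vision.get_image(n); np.savez(n+"9.npz",im=im,d=d); k=2.8 if n=="top" else 2.3
    cv2.imwrite(f"pics/{n}9.png",cv2.resize(im[y0:y1,x0:x1],None,fx=k,fy=k,interpolation=cv2.INTER_CUBIC))
E
```

```text
32.5 [ 0.52850005 -0.04529789  0.18534117]
```

View pics/scene9.png

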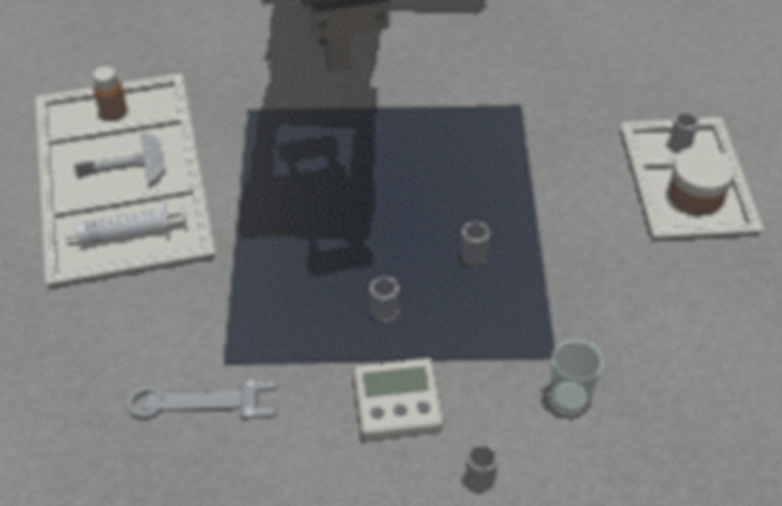

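View pics/top9.png

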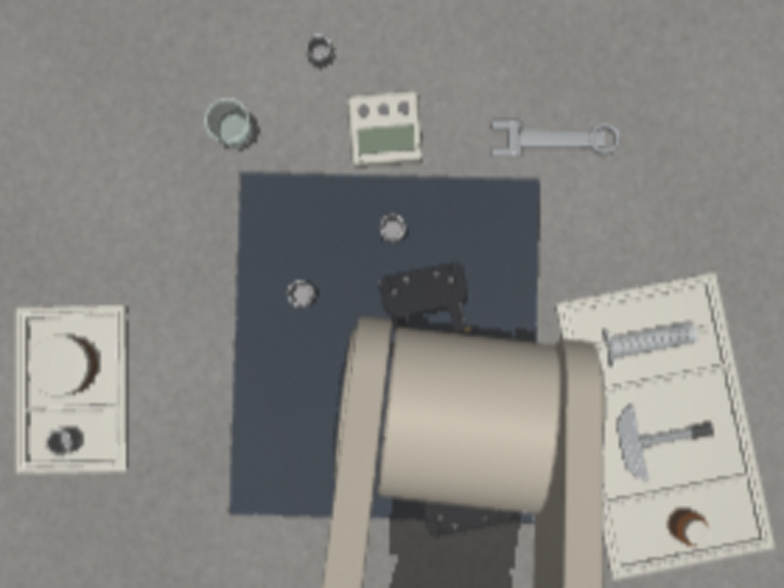

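Both views agree: bottle, paddle and syringe are in their compartments, as are jar and basket, and the bystanders have not moved. One numeric check before signing off.

```bash
python3 - <<'E'
from h import *
def T(u,v,z,n):
    k,x0,y0=(2.8,180,110) if n=="top" else (2.3,150,90)
    return cast(n,[(u+.5)/k-.5+x0,(v+.5)/k-.5+y0],z)[0,:2]
tr={"p":((.492,-.274),12.5),"b":((.5115,.312),2.6)}
for nm,t,a,b,z in [("bottle -96,0","p",(696,531),(105,74),.059),("jar 27,0","b",(64,364),(703,165),.045),("basket -46,0","b",(65,440),(686,120),.040),
  ("syr ends 86,+-59","p",(606,348),(183,219),.014),("syr tip","p",(705,333),(69,238),.014),("pad tip","p",(713,429),(77,169),.009),("pad blade","p",(630,441),(155,160),.007)]:
    for n,q in(("top",a),("scene",b)):
        c,th=tr[t]; th=np.radians(th); d=T(*q,z,n)-c
        print(nm,n,np.round(1000*np.array([d@[np.cos(th),np.sin(th)],d@[-np.sin(th),np.cos(th)]]),1))
for n in("top","scene"):
    P=cloud(n,np.load(n+"9.npz")["d"])
    for nm,(x,y) in {"bottle":(.398,-.295),"jar":(.5385,.313),"basket":(.4655,.31),"syr":(.576,-.255)}.items():
        m=np.hypot(P[...,0]-x,P[...,1]-y)<.025; print(n,nm,np.percentile(P[...,2][m],97).round(3))
E
```

```text
bottle -96,0 top [-94.4   3.6]
bottle -96,0 scene [-93.1   0.8]
jar 27,0 top [27.1 -4.2]
jar 27,0 scene [23.8 -0.7]
basket -46,0 top [-45.5  -3.6]
basket -46,0 scene [-47.   -0.2]
syr ends 86,+-59 top [85.8 42.4]
syr ends 86,+-59 scene [90.4 54.9]
syr tip top [ 81.5 -55.6]
syr tip scene [ 89.2 -55.9]
pad tip top [-11.8 -44.7]
pad tip scene [-10.4 -43.5]
pad blade top [-7.9 36.8]
pad blade scene [-6.7 36.1]
top bottle 0.061
top jar 0.049
top basket 0.042
top syr 0.027
scene bottle 0.06
scene jar 0.048
scene basket 0.041
scene syr 0.025
```

All parts are within tolerance, and the heights fit parts standing or lying on the floors. The only mismatch is the syringe's thumb end in the top view, where the arm hides it. Handing in.

```bash
python3 -c "
from station import robot
print(robot.sign_off())"
```

```text
the job is handed in; nothing more can be done
None
```

Both kits are made up and the job is handed in, at about 33 s of the 128 s allowed. The sign-off gives no verdict.

- **Paddle run:** the bottle stands in the narrow compartment. The paddle lies flat in the middle one and the syringe lies in the remaining one, both along the tray's y.
- **Basket run:** I took the basket farthest to the robot's right, at top-view pixel (347,191). It stands in the narrow compartment and the jar stands in the square one.

**Last checks:** both cameras put every part about 5 mm or less from its compartment centre. Heights fit parts down on the floors: bottle top at about 60 mm, jar about 48, basket about 41 and syringe about 26. The beaker, timer and spanner look unmoved in the pictures, and the gripper is clear of everything.

**Checks that disagreed:**
- **Syringe thumb end:** the top view read it about 12 mm short, where the arm partly hid it. The scene view agreed with the expected length.
- **Paddle placing:** the wrist force reached about 50 N as the paddle met the floor, below the 120 N limit.
- **Paddle grip:** the jaws closed to 8.8 mm on the 10 mm shaft, but the paddle held level.

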